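Rake the charcoal level in the analyser's filter tray

ROBOT

A 6-joint arm with a two-finger parallel gripper is mounted at the origin on the work surface. World frame = base frame: x ahead of the robot, y to its left, z up, the work surface at z = 0. Lengths are in m, angles in rad, forces in N, time in s.
With the tool pointing down it reaches from about 0.25 to 0.775 m from the base axis. Payload 4 kg.
Tool frame: the origin (TCP) lies at the centre of the arm's flange, where the gripper is bolted on; the fingertips stand 199 mm ahead of it and the grasp point (between the pads) lies 180 mm ahead of it; z points along the fingers, y is the line along which they close (so a half turn about z gives the same grasp; the last joint's range is limited). The gripper opens to 94 mm and grips with 3 to 60 N. Pads are 16 mm wide; open, the fingers measure 119 mm over their backs; the gripper's body (75 mm by 177 mm) begins 78 mm behind the grasp point.
Start: joints at [-1.428, 0.087, 1.371, -0, 1.684, -0.103], TCP at [0.134, -0.533, 0.405] pointing down, gripper open.
Joint ranges: [-3.1, 3.1], [-0.76, 2.03], [0.27, 2.55], [-1.08, 4.22], [0.17, 2.65], [-2.57, 2.57]. Speed limits (rad/s): [2.79, 2.79, 3.14, 3.14, 3.14, 3.14].

INTERFACE

Orientations are given as [roll, pitch, yaw] about the fixed x, y, z axes, in that order (R = Rz(yaw) Ry(pitch) Rx(roll)).
In Python, from bench import robot, eyes, models gives the robot as it stands.
- The arm moves only by the tool step_arm, never from a script. Its argument "commands" is a list that holds one entry, the list of rows, each a list of 7 numbers: the shift along the tool's x, y, z in mm, then the turn, a rotation vector about the tool's x, y, z in rad, then the finger opening in mm, from 0 to 94. In form: [[[tx, ty, tz, wx, wy, wz, gripper], ...]]. A call has 1 to 20 rows; each row shifts and turns the commanded pose from where the row before left it, along the tool's axes as they then stand; what a row does not reach is not made up. A row lasts 1/8 s, in which the tool goes at most 62.5 mm and 10.7 degrees, less where a joint would pass 70% of its speed; a pose out of reach is approached as far as the arm can. A call is refused whole if a number of a shift passes 62.5 or a number of a turn 0.188, either way. A call with a gripper value outside its range is refused whole. The fingers move at their own pace and stop on an object; the grip force is fixed at half the most. Time passes only in rows, so rows that do not move let the fingers close. It gives the time, the measured TCP pose, the force, the opening and the grip force at its end, in the units of the state.
- robot.get_obs(): the state, without advancing time (a new reading comes with each control period).
- eyes.snapshot(name): name is "side" or "top" or "wrist"; returns a dict with "color" (420x560x3 uint8, red, green, blue), "camera_matrix" (3x3 intrinsics, pixels), "eye" and "rotation" of the camera in the world; the wrist camera has in their place "tool_from_camera" (4x4, takes a point from camera to tool coordinates, whose origin is the TCP and whose axes are the flange's). Camera axes: x right, y up, looking along -z (the intrinsics and any distortion apply to the point x, -y, -z); pixel columns grow to the right and rows downward; lengths in m; the calibration is good to about 2 mm. A picture is of the moment at which its call begins: read the wrist's pose just before it. There is no depth.
- robot.close_job(): hands the job in; it is judged then, once.
Trained networks look in a picture, given as the dict that the camera call returned (one of the last four; its "shot" number tells which), for a name from the list of things; names that differ only in an ending like _2 or _b are one class to them, and where a whole thing is asked for, a point or a joint stands for the part that bears it (a point fixed in the world has none). Each returns a list of dicts, best first, with "confidence" (0 to 1); they miss things now and then, are a little off and sometimes report something else, mostly with a low value. They report only what shows in the picture. A call takes as long as a camera call. They do not tell look-alikes from the thing itself.
- models.masks_of(picture, query): "mask" (420x560 bool, what is visible of it) and "xy" ([column, row] in pixels, amid what is visible of it).
- models.tip_of(picture, query): "xy" ([column, row] in pixels: a listed point, or the origin of a listed thing).
The state is a dict: "time": time; "joint_positions": joint angles; "qvel": joint speeds; "joint_torque": joint torques, N m; "tool_pos": TCP position; "ee_rot": TCP orientation; "wrist_force": force on the tool from outside, world axes, zero at the start; "wrist_torque": the same for the moment, N m; "width": finger opening in m; "finger_force": force on a finger pad.
Only numpy, scipy, OpenCV 4.12 (cv2) and the standard library are available. Lean on these libraries where they do the work, as an engineer would, in place of code of your own. Each camera call takes 0.05 s, during which the arm holds its last target. There are 200 camera calls.

TASK

Charcoal lumps have been tipped in a heap into the analyser's exhaust-filter tray: take the rake by its handle from its stand and rake them out into one even layer over the whole length - none lying on another or on end, each third of the length with its fair share, and at each end lumps pushed home until you feel them bear on the end wall, so that no gas slips past. Use a light hand: the lumps are brittle and the mesh floor thin, so never press or jam them hard. Then put the rake back on its stand as it was; touch the lumps only with the rake and leave the other things on the bench alone.

Things in the scene. Friction and masses are not known exactly. Their poses are not given: they have to be found in the camera images.
- rake_grip (a point): Place to hold the swan-necked rake: centre line of its wooden handle (136 mm long, 24 wide, 26 tall), 45 mm behind its front end. x forward along the handle to the comb, z up in use. The comb is 128 mm wide (y), 95 mm ahead: six straight round 6 mm tines 24 mm apart pointing along -z, tips 105 mm below this point; its bar lies 45 to 55 mm above the tips. 0.16 to 0.26 kg.
- rake_tines (a point): The middle of the comb at the level of the tine tips (95 mm ahead of and 105 mm below rake_grip), same axes.
- rake_butt (a point): The underside of the handle 21 mm before its butt end (70 mm behind and 13 mm below rake_grip), same axes; it is what lies in the stand's fork.
- rake: The whole rake; origin at the tine tips, under the middle of the comb, same axes as rake_grip.
- stand: The rake's stand, fixed: grey foot plate 70 x 80 mm, a post, and at its top an open fork with two prongs 64 mm apart rising to 113 mm. Origin under its middle, x from the stand towards the rake's comb, z up. The rake rests with the butt in the fork and the tines standing on the bench, handle level.
- stand_fork (a point): The middle of the fork's crossbar, on its top face, 92 mm above the bench; axes as the stand.
- tray: Filter tray: open sheet-steel pan, fixed, a pull handle outside its -y end. Inside 160 mm (x) by 340 mm (y, its length), walls 4 mm with a 14 mm outward flange, rim 60 mm above the bench. Origin on the bench under its middle, z up.
- mesh_mid (a point): Middle of the top face of the tray's mesh floor, axes as the tray. Unloaded it lies 28 mm above the bench (32 mm below the rim); it is flexible and gives about 1 mm per 4 N (10 mm at most), as a whole and staying level; it sags about 1 mm under the lumps.
- mesh: The mesh floor of the tray; origin at mesh_mid.
- end_near: Upright end wall of the tray at its -y end (the end with the pull handle); origin on its inner face, 170 mm from the tray's middle, axes as the tray.
- end_far: Upright end wall of the tray at its +y end; origin on its inner face, 170 mm from the tray's middle, axes as the tray.
- lump0: Charcoal lump, one of eight alike, origin at its centre: about 62 mm (x) by 46 mm (y), 30 mm tall, flat under and on top, sides bevelled so that the top is about 41 x 30 mm; 35 to 70 g. At the start four lie on the mesh, two by two and close together, long way across the tray, and four lie on top of them.
- lump1: Another charcoal lump, as lump0; origin at its centre.
- lump2: Another charcoal lump, as lump0; origin at its centre.
- lump3: Another charcoal lump, as lump0; origin at its centre.
- lump4: Another charcoal lump, as lump0; origin at its centre.
- lump5: Another charcoal lump, as lump0; origin at its centre.
- lump6: Another charcoal lump, as lump0; origin at its centre.
- lump7: Another charcoal lump, as lump0; origin at its centre.
- cup: White paper cup, 74 mm wide, 85 mm tall. A bystander, loose; origin in the middle of its underside.
- tape: Roll of grey tape lying flat, 96 mm across, 24 mm tall. A bystander, loose; origin in the middle of its underside.
- jar: Amber glass jar with a black cap, 64 mm wide, 95 mm tall. A bystander, loose; origin in the middle of its underside.
- tee: White plastic hose tee with grey collars, 90 mm long, 40 mm tall, lying flat. A bystander, loose; origin in the middle of its underside.
- mouse: Black computer mouse, 105 mm long. A bystander, loose; origin in the middle of its underside.
Not all that is in view belongs to the job. Leave any blue look-alike of the stand alone.

How it is judged:
By the outcome, as a careful person would: the job done as asked, in the order asked, and still so for the second after the job is handed in, with the robot touching nothing.
It also fails if it takes over 72 s, if anything falls off the work surface, if the arm or the gripper's body presses on something with over 40 N, if the wrist force passes 120 N, or if a joint passes its speed limit or range.

## Working session

There is one attempt and no reset: what is moved stays moved. The work goes in short steps, Python scripts to look and compute and a tool call to move; the robot and the scene stay as the last step left them, time stands still between calls to the robot, and variables do not carry over. Pictures are saved under pics/ and viewed, at most 10 in all, crops included, and the job is handed in when it is done.

Besides the shell and the picture viewer there is one more tool, called by a JSON object that holds its "api" and its "payload". step_arm: Moves the arm, as the interface text tells. Its arguments: {"type":"object","properties":{"commands":{"type":"array"}},"required":["commands"]}

```bash
ls; mkdir -p pics; cat > h.py <<'E'
import numpy as np, cv2
from bench import robot, eyes, models
from scipy.spatial.transform import Rotation as R
def cam(p):
    if "eye" in p: return np.array(p["eye"]),np.array(p["rotation"])
    o=robot.get_obs(); T=np.array(p["tool_from_camera"]); Rt=R.from_euler('xyz',o["ee_rot"]).as_matrix()
    return np.array(o["tool_pos"])+Rt@T[:3,3], Rt@T[:3,:3]
def px2w(p,xy,z):
    e,Rm=cam(p); K=np.array(p["camera_matrix"]); d=np.linalg.inv(K)@[xy[0],xy[1],1]; d=Rm@[d[0],-d[1],-d[2]]
    return e+d*(z-e[2])/d[2]
def w2px(p,X):
    e,Rm=cam(p); c=Rm.T@(np.array(X)-e); q=np.array(p["camera_matrix"])@[c[0],-c[1],-c[2]]; return q[:2]/q[2]
def save(p,n): cv2.imwrite(f"pics/{n}.png",cv2.cvtColor(p["color"],cv2.COLOR_RGB2BGR))
E
python3 - <<'E'
from h import *
o=robot.get_obs(); print({k:np.round(v,3) for k,v in o.items()})
Z=dict(rake_grip=.105,rake_tines=0,rake_butt=.092,stand=0,stand_fork=.092,tray=0,mesh_mid=.028,end_near=.028,end_far=.028,cup=0,tape=0,jar=0,tee=0,mouse=0)
pp=[]
for n in("top","side"):
    p=eyes.snapshot(n); save(p,n+"0"); print(n,p.keys(),np.round(p["eye"],3))
    for q,z in Z.items():
        print(q,[(np.round(r["confidence"],2),np.round(r["xy"]).tolist(),np.round(px2w(p,r["xy"],z),3)[:2].tolist()) for r in models.tip_of(p,q)[:3]])
    pp.append(p["color"])
cv2.imwrite("pics/both.png",cv2.cvtColor(cv2.resize(np.vstack(pp),(560,840)),cv2.COLOR_RGB2BGR))
E
```

```text
pics
{'time': np.float64(0.0), 'joint_positions': array([-1.428,  0.088,  1.372, -0.   ,  1.684, -0.103]), 'qvel': array([ 0.002,  0.001, -0.001, -0.001, -0.001, -0.   ]), 'joint_torque': array([ 1.0000e-03, -3.4017e+01, -3.0243e+01,  7.2000e-02,  3.3000e-02,
       -0.0000e+00]), 'tool_pos': array([ 0.134, -0.533,  0.403]), 'ee_rot': array([-3.139, -0.   ,  0.246]), 'wrist_force': array([-0.185, -0.241,  0.028]), 'wrist_torque': array([ 0.024,  0.032, -0.004]), 'finger_force': np.float64(0.0), 'width': np.float64(0.094)}
top dict_keys(['color', 'camera_matrix', 'eye', 'rotation', 'shot']) [ 0.402 -0.103  1.329]Traceback (most recent call last):
  File "<stdin>", line 8, in <module>
  File "h.py", line 10, in px2w
    return e+d*(z-e[2])/d[2]
                        ~^^^
IndexError: invalid index to scalar variable.
```

```bash
sed -i 's|return np.array(p\["eye"\]),np.array(p\["rotation"\])|return np.array(p["eye"]),rot(p["rotation"])|' h.py
sed -i '/^def cam/i def rot(r):\n    r=np.array(r,float)\n    return r if r.ndim==2 else R.from_euler("xyz",r).as_matrix() if r.size==3 else R.from_quat(r).as_matrix()' h.py
cat > a.py <<'E'
from h import *
Z=dict(rake_grip=.105,rake_tines=0,rake_butt=.092,stand=0,stand_fork=.092,tray=0,mesh_mid=.028,end_near=.028,end_far=.028,cup=0,tape=0,jar=0,tee=0,mouse=0)
for n in("top","side"):
    p=eyes.snapshot(n); save(p,n+"0"); print(n,np.round(p["eye"],3),np.round(p["rotation"],3))
    for q,z in Z.items():
        print(q,[(np.round(r["confidence"],2),np.round(r["xy"]).tolist(),np.round(px2w(p,r["xy"],z),3)[:2].tolist()) for r in models.tip_of(p,q)[:3]])
E
python3 a.py
```

```text
top [ 0.402 -0.103  1.329] [ 9.700e-02 -1.000e-03 -1.594e+00]
rake_grip [(np.float64(0.64), [356.0, 210.0], [0.5, -0.3])]
rake_tines [(np.float64(0.92), [358.0, 184.0], [0.583, -0.325]), (np.float64(0.23), [164.0, 192.0], [0.574, 0.238])]
rake_butt [(np.float64(0.9), [354.0, 237.0], [0.428, -0.294])]
stand [(np.float64(0.91), [349.0, 240.0], [0.424, -0.293]), (np.float64(0.74), [126.0, 289.0], [0.299, 0.346]), (np.float64(0.61), [445.0, 257.0], [0.368, -0.565])]
stand_fork [(np.float64(0.86), [458.0, 258.0], [0.365, -0.569]), (np.float64(0.72), [357.0, 238.0], [0.427, -0.302])]
tray [(np.float64(0.59), [225.0, 194.0], [0.564, 0.061]), (np.float64(0.16), [408.0, 190.0], [0.562, -0.47])]
mesh_mid [(np.float64(0.84), [227.0, 195.0], [0.558, 0.053]), (np.float64(0.54), [276.0, 125.0], [0.757, -0.09])]
end_near [(np.float64(0.59), [285.0, 205.0], [0.526, -0.112])]
end_far [(np.float64(0.6), [166.0, 191.0], [0.574, 0.226]), (np.float64(0.27), [410.0, 191.0], [0.557, -0.466])]
cup [(np.float64(0.9), [321.0, 146.0], [0.699, -0.22])]
tape [(np.float64(0.7), [124.0, 287.0], [0.305, 0.352])]
ja
[... 851 characters left out ...]
.0], [0.554, 0.05]), (np.float64(0.62), [337.0, 237.0], [0.684, -0.237])]
end_near [(np.float64(0.74), [329.0, 219.0], [0.725, -0.138]), (np.float64(0.59), [276.0, 230.0], [0.524, -0.105]), (np.float64(0.25), [269.0, 197.0], [0.609, 0.09])]
end_far [(np.float64(0.47), [245.0, 182.0], [0.579, 0.224])]
cup [(np.float64(0.85), [336.0, 240.0], [0.696, -0.218]), (np.float64(0.49), [329.0, 216.0], [0.76, -0.093])]
tape []
jar [(np.float64(0.64), [327.0, 217.0], [0.749, -0.094])]
tee [(np.float64(0.68), [306.0, 310.0], [0.426, -0.442]), (np.float64(0.22), [299.0, 249.0], [0.561, -0.198])]
mouse [(np.float64(0.62), [353.0, 299.0], [0.572, -0.472]), (np.float64(0.24), [258.0, 213.0], [0.544, 0.052])]
```

View pics/top0.png

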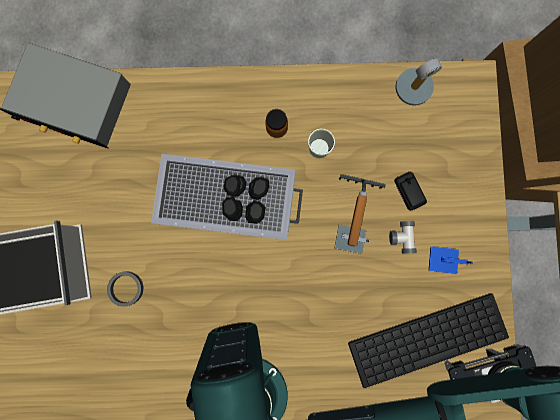

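View pics/side0.png

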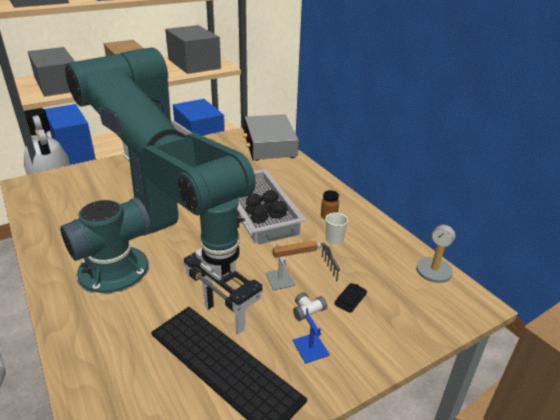

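The top view shows the tray (centre about px 226,195) with a 2×2 heap at columns 232–260, nearer the handle end. The rake lies on its grey stand, running from (354,237) to (358,184), and the blue look-alike stand is at (445,258). The side view agrees. Next I'll hover above the rake handle.

```bash
cat >> h.py <<'E'
def plan(xyz,yaw,n,g,start=None):
    o=robot.get_obs(); p0=np.array(o["tool_pos"]); R0=R.from_euler('xyz',o["ee_rot"]); R1=R.from_euler('xyz',[np.pi,0,yaw])
    w=(R0.inv()*R1).as_rotvec()/n; D=(np.array(xyz)-p0)/n; Rc=R0
    for i in range(n):
        d=Rc.inv().apply(D)*1000; print(np.round(np.r_[d],0).astype(int).tolist(),np.round(w,3).tolist()); Rc=Rc*R.from_rotvec(w)
E
python3 -c "
from h import *
plan([.495,-.305,.40],-.19,10,94)"
```

```text
[41, -13, 0] [0.0, 0.0, 0.044]
[40, -15, 0] [0.0, 0.0, 0.044]
[39, -17, 0] [0.0, 0.0, 0.044]
[39, -19, 0] [0.0, 0.0, 0.044]
[38, -20, 0] [0.0, 0.0, 0.044]
[37, -22, 0] [0.0, 0.0, 0.044]
[36, -23, 0] [0.0, 0.0, 0.044]
[35, -25, 0] [0.0, 0.0, 0.044]
[34, -26, 0] [0.0, 0.0, 0.044]
[32, -28, 0] [0.0, 0.0, 0.044]
```

{"api": "step_arm", "payload": {"commands": [[[41, -13, 0, 0, 0, 0.044, 94], [40, -15, 0, 0, 0, 0.044, 94], [39, -17, 0, 0, 0, 0.044, 94], [39, -19, 0, 0, 0, 0.044, 94], [38, -20, 0, 0, 0, 0.044, 94], [37, -22, 0, 0, 0, 0.044, 94], [36, -23, 0, 0, 0, 0.044, 94], [35, -25, 0, 0, 0, 0.044, 94], [34, -26, 0, 0, 0, 0.044, 94], [32, -28, 0, 0, 0, 0.044, 94], [0, 0, 0, 0, 0, 0, 94], [0, 0, 0, 0, 0, 0, 94]]]}}

```text
time: 3.1
tool_pos: [0.4971, -0.3063, 0.4046]
ee_rot: [3.141, 0.001, -0.194]
wrist_force: [-0.1, 0.8, -0.5]
width: 0.0937
finger_force: 0.0
```

```bash
cat > rk.py <<'E'
from h import *
import sys
o=robot.get_obs(); print(o["time"],np.round(o["tool_pos"],4),np.round(o["ee_rot"],3),np.round(o["joint_positions"],2))
p=eyes.snapshot("wrist"); save(p,sys.argv[1])
for q,z in dict(rake_grip=.105,rake_tines=0,rake_butt=.092,stand_fork=.092,stand=0).items():
    print(q,[(np.round(r["confidence"],2),np.round(r["xy"]).tolist(),np.round(px2w(p,r["xy"],z),4)[:2].tolist()) for r in models.tip_of(p,q)[:2]])
r=models.masks_of(p,"rake")
if r:
    m=r[0]["mask"]; im=p["color"].astype(int); print(r[0]["confidence"],m.sum())
    wood=m&(im[...,0]-im[...,2]>40); ys,xs=np.nonzero(wood)
    if len(xs)>50:
        W=np.array([px2w(p,(x,y),.118)[:2] for x,y in zip(xs[::5],ys[::5])]); c=W.mean(0); u=np.linalg.svd(W-c)[2][0]; print("handle top",c,np.arctan2(u[1],u[0]),np.ptp((W-c)@u))
E
python3 rk.py w1
```

```text
3.1 [ 0.4971 -0.3063  0.4046] [ 3.141e+00  1.000e-03 -1.940e-01] [-0.65  0.16  1.29 -0.    1.69  1.12]
rake_grip [(np.float64(0.88), [268.0, 210.0], [0.496, -0.3064]), (np.float64(0.51), [263.0, 284.0], [0.4336, -0.2901])]
rake_tines []
rake_butt [(np.float64(0.84), [263.0, 285.0], [0.4265, -0.2883]), (np.float64(0.39), [419.0, 92.0], [0.5617, -0.4367])]
stand_fork [(np.float64(0.92), [269.0, 283.0], [0.4274, -0.2937])]
stand [(np.float64(0.94), [272.0, 243.0], [0.4297, -0.2979]), (np.float64(0.76), [512.0, 257.0], [0.3603, -0.559])]
0.85 7744
handle top [ 0.48073322 -0.30216431] 2.895879728681559 0.1847471975435851
```

View pics/w1.png

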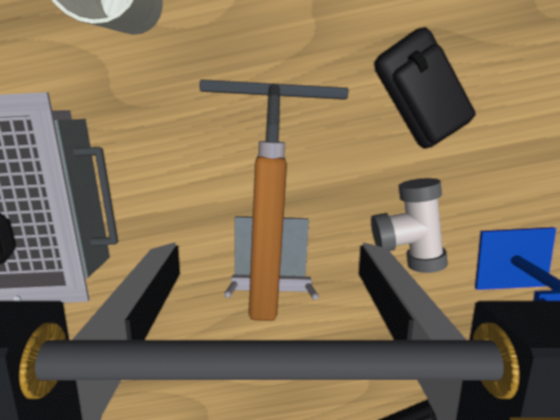

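The handle runs from px (271,155) at the ferrule to (263,318) at the butt, and the comb bar from (202,85) to (347,94). The stand's fork is at (269,284).

```bash
python3 - <<'E'
from h import *
p=eyes.snapshot("wrist")
f=lambda a,z:px2w(p,a,z)[:2]
F=(f((257,160),.11)+f((285,160),.11))/2; B=(f((250,318),.11)+f((277,318),.11))/2
L=f((202,85),.05);Rr=f((347,94),.05)
a=F-B; b=L-Rr
print(F,B,np.linalg.norm(a),np.arctan2(a[1],a[0]), (L+Rr)/2,np.linalg.norm(b),np.arctan2(b[1],b[0])-np.pi/2)
m=(L+Rr)/2; a2=m-B; th=np.arctan2(a2[1],a2[0]); print("yaw comb-butt",th); print("grip", m-.095*np.array([np.cos(th),np.sin(th)]), F-.045*a/np.linalg.norm(a))
print(f((238,290),.1),f((306,292),.1))
E
```

```text
[ 0.53547878 -0.31634349] [ 0.40602036 -0.2844739 ] 0.13332349462354812 -0.2413766635502373 [ 0.5869118  -0.33009706] 0.12606100294609443 -0.2545464979382286
yaw comb-butt -0.24706035154822326
grip [ 0.49479643 -0.30686437] [ 0.49178334 -0.30558671]
[ 0.43063858 -0.26708513] [ 0.41749173 -0.32374244]
```

{"api": "step_arm", "payload": {"commands": [[[-3, 0, 30, 0, 0, 0.053, 94], [0, 0, 30, 0, 0, 0, 94], [0, 0, 30, 0, 0, 0, 94], [0, 0, 29, 0, 0, 0, 94], [0, 0, 0, 0, 0, 0, 94], [0, 0, 0, 0, 0, 0, 20], [0, 0, 0, 0, 0, 0, 15], [0, 0, 0, 0, 0, 0, 15], [0, 0, 0, 0, 0, 0, 15], [0, 0, 0, 0, 0, 0, 15], [0, 0, 0, 0, 0, 0, 15]]]}}

```text
time: 4.88
tool_pos: [0.4943, -0.3055, 0.2857]
ee_rot: [3.142, 0.0, -0.247]
wrist_force: [0.0, -0.8, 0.4]
width: 0.0374
finger_force: 0.0
```

{"api": "step_arm", "payload": {"commands": [[[0, 0, 0, 0, 0, 0, 15], [0, 0, 0, 0, 0, 0, 15], [0, 0, 0, 0, 0, 0, 15]]]}}

```text
time: 5.25
tool_pos: [0.4943, -0.3055, 0.2856]
ee_rot: [-3.142, 0.0, -0.247]
wrist_force: [0.5, 0.5, -0.2]
width: 0.0239
finger_force: 30.0
```

{"api": "step_arm", "payload": {"commands": [[[0, 0, -25, 0, 0, 0, 15], [0, 0, -40, 0, 0, 0, 15], [0, 0, -40, 0, 0, 0, 15], [0, 0, 0, 0, 0, 0, 15], [0, 0, 0, 0, 0, 0, 15]]]}}

```text
time: 5.88
tool_pos: [0.4941, -0.3054, 0.3884]
ee_rot: [-3.14, 0.003, -0.247]
wrist_force: [-0.9, 0.1, -3.2]
width: 0.0239
finger_force: 30.0
```

```bash
cat > tr.py <<'E'
from h import *
import sys
p=eyes.snapshot("top"); save(p,sys.argv[1])
r=models.masks_of(p,"tray"); print([(x["confidence"],x["mask"].sum(),x["xy"]) for x in r[:2]])
m=r[0]["mask"].astype(np.uint8)
ys,xs=np.nonzero(m); W=np.array([px2w(p,(x,y),.06)[:2]*1000 for x,y in zip(xs,ys)],np.float32)
print(cv2.minAreaRect(W))
im=cv2.resize(p["color"][130:260,130:330],None,fx=4,fy=4,interpolation=cv2.INTER_CUBIC); cv2.imwrite("pics/c.png",cv2.cvtColor(im,cv2.COLOR_RGB2BGR))
E
python3 tr.py t1
```

```text
[(0.68, np.int64(8323), [215.1, 194.7])]
((550.6551513671875, 47.04705810546875), (406.6513671875, 200.61181640625), 81.87246704101562)
```

View pics/c.png

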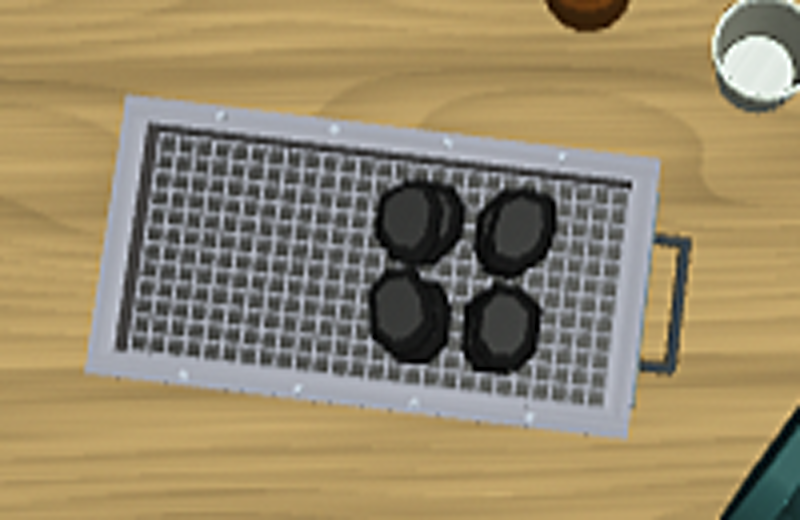

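Crop: the flange corners are at (125,96), (660,158), (628,438) and (86,373). The top lumps are at about (407,222), (523,229), (400,305) and (503,321).

```bash
python3 - <<'E'
from h import *
p=eyes.snapshot("top")
f=lambda a,z:px2w(p,(a[0]/4+130-.375,a[1]/4+130-.375),z)[:2]
FL,NL,NR,FR=[f(a,.06) for a in [(125,96),(660,158),(628,438),(86,373)]]  # far+x, near+x, near-x, far-x
c=(FL+NL+NR+FR)/4; uy=(FL+FR-NL-NR)/2; ux=(FL+NL-FR-NR)/2
print(c,np.linalg.norm(uy),np.linalg.norm(ux),np.arctan2(-uy[0],uy[1]),np.arctan2(ux[1],ux[0]))
y=-.135 if 0 else np.arctan2(-uy[0],uy[1]); ex=np.array([np.cos(y),np.sin(y)]); ey=np.array([-np.sin(y),np.cos(y)])
for a in [(407,222),(523,229),(400,305),(503,321)]:
    d=f(a,.088)-c; print("lump",d@ex*1e3,d@ey*1e3)
# camera bias check: stand rake grip etc
E
```

```text
[0.55150543 0.05929478] 0.3757121554007728 0.19517991109892494 -0.14121193387399117 -0.13687755942758353
lump 29.051653824983372 -22.099199054419355
lump 33.55742906745501 -100.80761039801872
lump -27.57242721752135 -24.670231865032413
lump -30.14929998731862 -95.07114744390469
```

```bash
cat >> h.py <<'E'
C=np.array([.5515,.0593]); TY=-.139; EX=np.array([np.cos(TY),np.sin(TY)]); EY=np.array([-np.sin(TY),np.cos(TY)]); Z0=.2856
def tcp_for(x,y,zt): return np.r_[C+EX*x+EY*(y-.095),zt+Z0]
def tip():
    o=robot.get_obs(); d=np.array(o["tool_pos"][:2])-C; return np.round([d@EX*1e3,d@EY*1e3+95,(o["tool_pos"][2]-Z0)*1e3,(o["ee_rot"][2]-TY-np.pi/2)*1e3],1)
E
python3 -c "
from h import *
plan(tcp_for(0,-.062,.125),TY+np.pi/2,12,15)"
```

```text
[-1, -18, -2] [-0.0, 0.0, -0.14]
[1, -18, -2] [-0.0, 0.0, -0.14]
[4, -17, -2] [-0.0, 0.0, -0.14]
[6, -17, -2] [-0.0, 0.0, -0.14]
[8, -16, -2] [-0.0, 0.0, -0.14]
[10, -14, -2] [-0.0, 0.0, -0.14]
[12, -13, -2] [-0.0, 0.0, -0.14]
[14, -11, -2] [-0.0, 0.0, -0.14]
[15, -9, -2] [-0.0, 0.0, -0.14]
[16, -7, -2] [-0.0, 0.0, -0.14]
[17, -4, -2] [-0.0, 0.0, -0.14]
[18, -2, -2] [-0.0, 0.0, -0.14]
```

{"api": "step_arm", "payload": {"commands": [[[-1, -18, -10, 0, 0, -0.14, 15], [1, -18, -10, 0, 0, -0.14, 15], [4, -17, 0, 0, 0, -0.14, 15], [6, -17, 0, 0, 0, -0.14, 15], [8, -16, 0, 0, 0, -0.14, 15], [10, -14, 0, 0, 0, -0.14, 15], [12, -13, 0, 0, 0, -0.14, 15], [14, -11, 0, 0, 0, -0.14, 15], [15, -9, 0, 0, 0, -0.14, 15], [16, -7, 0, 0, 0, -0.14, 15], [17, -4, 0, 0, 0, -0.14, 15], [18, -2, 0, 0, 0, -0.14, 15], [0, 0, 0, 0, 0, 0, 15], [0, 0, 0, 0, 0, 0, 15]]]}}

```text
time: 7.78
tool_pos: [0.5299, -0.0963, 0.4098]
ee_rot: [-3.14, 0.001, 1.431]
wrist_force: [-1.1, 0.5, -1.2]
width: 0.0238
finger_force: 30.0
```

```bash
cat > lk.py <<'E'
from h import *
import sys
print(tip()); ims=[]
p=eyes.snapshot("wrist"); ims.append(p["color"][:420]); 
for x,y in [(-80,-170),(80,-170),(80,170),(-80,170)]:
    print(np.round(w2px(p,np.r_[C+EX*x/1e3+EY*y/1e3,.06])),end=" ")
q=eyes.snapshot("top"); im=cv2.resize(q["color"][140:250,140:310],None,fx=4.7,fy=4.7,interpolation=cv2.INTER_CUBIC)[:420]
s=eyes.snapshot("side"); t=cv2.resize(s["color"][160:250,220:320],None,fx=4.5,fy=4.5,interpolation=cv2.INTER_CUBIC)
h=300; f=lambda a:cv2.resize(a,(int(a.shape[1]*h/a.shape[0]),h))
a,b,c=f(ims[0]),f(im),f(t); W=max(a.shape[1]+c.shape[1],b.shape[1]); M=np.zeros((600,W,3),np.uint8)
M[:300,:a.shape[1]]=a; M[:300,a.shape[1]:a.shape[1]+c.shape[1]]=c; M[300:,:b.shape[1]]=b; print(M.shape)
cv2.imwrite(f"pics/{sys.argv[1]}.png",cv2.cvtColor(M[:,:800],cv2.COLOR_RGB2BGR))
E
python3 lk.py m1; python3 -c "from h import *; print(robot.get_obs()['wrist_force'],robot.get_obs()['wrist_torque'])"
```

```text
[  0.2 -62.1 124.2  -1.2]
[182. 207.] [354. 207.] [ 384. -272.] [ 151. -271.] (600, 733, 3)
[ 0.32581836  0.81582633 -2.17515344] [-0.1147413  -0.03611598 -0.02117778]
```

View pics/m1.png

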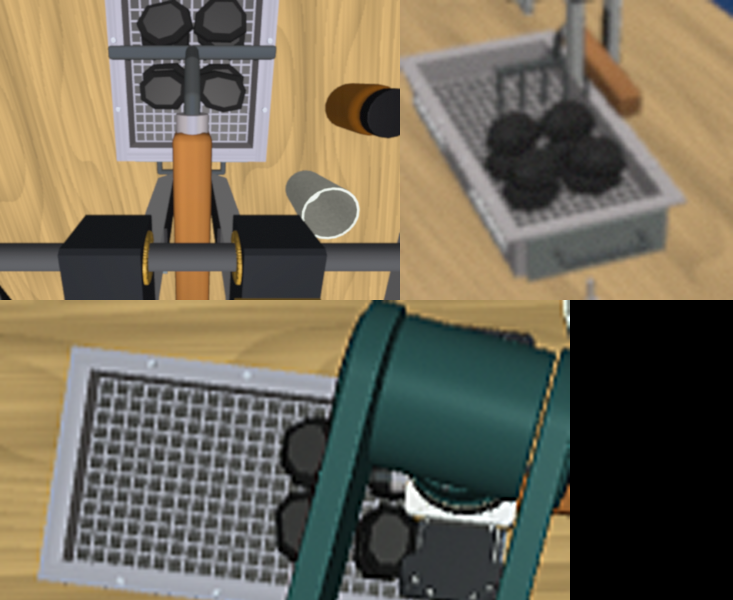

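The wrist view shows the comb sitting between the two top rows, far lumps at (165,22) and (220,20), near lumps at (163,87) and (222,87). I'll lower into the gap at top-layer level and push the far row off.

{"api": "step_arm", "payload": {"commands": [[[1, 0, 20, 0, 0, 0, 15], [0, 0, 20, 0, 0, 0, 15], [0, 0, 12, 0, 0, 0, 15], [0, 0, 8, 0, 0, 0, 15], [0, 0, 0, 0, 0, 0, 15]]]}}

```text
time: 8.55
tool_pos: [0.53, -0.0951, 0.3503]
ee_rot: [-3.141, -0.0, 1.432]
wrist_force: [0.0, 0.2, -1.5]
width: 0.0238
finger_force: 30.0
```

{"api": "step_arm", "payload": {"commands": [[[8, 0, 0, 0, 0, 0, 15], [8, 0, 0, 0, 0, 0, 15], [6, 0, 0, 0, 0, 0, 15], [6, 0, 0, 0, 0, 0, 15], [6, 0, 0, 0, 0, 0, 15], [6, 0, 0, 0, 0, 0, 15], [6, 0, 0, 0, 0, 0, 15], [6, 0, 0, 0, 0, 0, 15]]]}}

```text
time: 9.55
tool_pos: [0.5373, -0.0431, 0.3506]
ee_rot: [-3.141, 0.0, 1.433]
wrist_force: [-0.2, -0.7, -0.9]
width: 0.0238
finger_force: 30.0
```

```bash
cat > lm.py <<'E'
from h import *
import sys
zz=float(sys.argv[1]) if len(sys.argv)>1 else .042
print(tip(),robot.get_obs()["time"],np.round(robot.get_obs()["wrist_force"],1))
for n in ("wrist","top","side"):
    p=eyes.snapshot(n); save(p,"last_"+n)
    for r in sorted(models.masks_of(p,"lump0"),key=lambda r:-r["confidence"])[:10]:
        if r["confidence"]<.3: continue
        m=r["mask"]; ys,xs=np.nonzero(m)
        def T(a,z): d=px2w(p,a,z)[:2]-C; return np.round([d@EX*1e3,d@EY*1e3]).astype(int).tolist()
        print(n,round(r["confidence"],2),m.sum(),"z.042",T((xs.mean(),ys.mean()),.042),"z.072",T((xs.mean(),ys.mean()),.072))
E
python3 lm.py
```

```text
[ 0.1 -8.3 65.   0.9] 9.55 [-0.2 -0.7 -0.9]
wrist 0.93 3701 z.042 [-35, -32] z.072 [-31, -31]
wrist 0.92 371 z.042 [24, 45] z.072 [22, 37]
wrist 0.9 1077 z.042 [40, -73] z.072 [36, -68]
wrist 0.89 3916 z.042 [37, -31] z.072 [33, -30]
wrist 0.66 1009 z.042 [-39, -71] z.072 [-35, -67]
wrist 0.66 3284 z.042 [44, -105] z.072 [40, -97]
wrist 0.64 3153 z.042 [-29, 35] z.072 [-26, 28]
wrist 0.55 3314 z.042 [-43, -102] z.072 [-39, -94]
top 0.74 263 z.042 [-33, -30] z.072 [-35, -34]
top 0.55 221 z.042 [33, 58] z.072 [29, 52]
side 0.63 145 z.042 [-25, 42] z.072 [-40, -2]
side 0.62 84 z.042 [26, -104] z.072 [9, -143]
side 0.62 83 z.042 [-43, -26] z.072 [-58, -68]
side 0.58 39 z.042 [33, -15] z.072 [15, -57]
side 0.48 183 z.042 [-18, -58] z.072 [-34, -99]
side 0.47 86 z.042 [-41, -103] z.072 [-56, -143]
side 0.44 189 z.042 [49, -61] z.072 [31, -101]
```

{"api": "step_arm", "payload": {"commands": [[[-15, 0, 0, 0, 0, 0, 15], [-15, 0, 0, 0, 0, 0, 15], [-15, 0, 0, 0, 0, 0, 15], [-8, 0, 0, 0, 0, 0, 15], [-7, 0, 0, 0, 0, 0, 15], [-6, 0, 0, 0, 0, 0, 15], [-6, 0, 0, 0, 0, 0, 15], [-6, 0, 0, 0, 0, 0, 15], [-6, 0, 0, 0, 0, 0, 15], [-6, 0, 0, 0, 0, 0, 15], [-6, 0, 0, 0, 0, 0, 15], [-6, 0, 0, 0, 0, 0, 15], [0, 0, 0, 0, 0, 0, 15]]]}}

```text
time: 11.48
tool_pos: [0.5231, -0.145, 0.3507]
ee_rot: [-3.142, 0.0, 1.432]
wrist_force: [-0.5, 0.1, -2.1]
width: 0.0238
finger_force: 30.0
```

```bash
python3 lm.py
```

```text
[   0.2 -111.2   65.1    0.3] 11.475 [-0.5  0.1 -2.1]
wrist 0.98 3883 z.042 [-35, -147] z.072 [-31, -145]
wrist 0.95 3673 z.042 [34, -147] z.072 [31, -145]
wrist 0.9 3872 z.042 [-33, -82] z.072 [-30, -87]
wrist 0.61 3788 z.042 [34, -82] z.072 [31, -87]
top 0.78 279 z.042 [34, 35] z.072 [31, 30]
top 0.77 295 z.042 [38, -31] z.072 [34, -34]
top 0.76 284 z.042 [-26, 42] z.072 [-28, 37]
top 0.71 270 z.042 [35, -83] z.072 [32, -86]
top 0.69 278 z.042 [-33, -33] z.072 [-36, -36]
top 0.65 197 z.042 [-33, -81] z.072 [-35, -84]
top 0.55 232 z.042 [-31, -149] z.072 [-33, -150]
side 0.7 141 z.042 [33, -88] z.072 [15, -128]
side 0.6 149 z.042 [35, 39] z.072 [17, -5]
side 0.58 41 z.042 [23, -40] z.072 [6, -81]
side 0.58 79 z.042 [-27, -130] z.072 [-42, -168]
side 0.52 75 z.042 [36, -130] z.072 [18, -168]
side 0.48 159 z.042 [-25, 44] z.072 [-41, 0]
side 0.43 167 z.042 [-33, -83] z.072 [-48, -123]
```

{"api": "step_arm", "payload": {"commands": [[[-3, 0, 6, 0, 0, 0, 15], [0, 0, 8, 0, 0, 0, 15], [0, 0, 8, 0, 0, 0, 15], [0, 0, 7, 0, 0, 0, 15], [0, 0, 0, 0, 0, 0, 15], [0, 0, 0, 0, 0, 0, 15]]]}}

```text
time: 12.52
tool_pos: [0.5229, -0.1475, 0.3218]
ee_rot: [3.141, 0.0, 1.433]
wrist_force: [0.8, 0.1, -1.4]
width: 0.0243
finger_force: 30.0
```

{"api": "step_arm", "payload": {"commands": [[[-2, 0, 0, 0, 0, 0, 15], [-2, 0, 0, 0, 0, 0, 15], [-2, 0, 0, 0, 0, 0, 15], [-2, 0, 0, 0, 0, 0, 15], [0, 0, 0, 0, 0, 0, 15]]]}}

```text
time: 13.15
tool_pos: [0.5217, -0.1553, 0.3217]
ee_rot: [3.141, -0.001, 1.433]
wrist_force: [0.1, 0.6, -1.8]
width: 0.0243
finger_force: 30.0
```

{"api": "step_arm", "payload": {"commands": [[[-1, 0, 0, 0, 0, 0, 15], [-1, 0, 0, 0, 0, 0, 15], [-1, 0, 0, 0, 0, 0, 15], [0, 0, 0, 0, 0, 0, 15]]]}}

```text
time: 13.65
tool_pos: [0.5215, -0.1573, 0.3213]
ee_rot: [-3.141, -0.004, 1.434]
wrist_force: [0.7, 5.2, -2.9]
width: 0.0238
finger_force: 30.0
```

{"api": "step_arm", "payload": {"commands": [[[-1, 0, 0, 0, 0, 0, 15], [-1, 0, 0, 0, 0, 0, 15], [0, 0, 0, 0, 0, 0, 15]]]}}

```text
time: 14.02
tool_pos: [0.5212, -0.1592, 0.3213]
ee_rot: [-3.141, -0.004, 1.434]
wrist_force: [2.2, 5.9, -3.1]
width: 0.0239
finger_force: 30.0
```

Near row is bearing at about 5 N. I'll back off, lift and look.

{"api": "step_arm", "payload": {"commands": [[[4, 0, 0, 0, 0, 0, 15], [5, 0, 0, 0, 0, 0, 15], [0, 0, -15, 0, 0, 0, 15], [0, 0, -20, 0, 0, 0, 15], [0, 0, -10, 0, 0, 0, 15], [0, 0, 0, 0, 0, 0, 15]]]}}

```text
time: 14.78
tool_pos: [0.5224, -0.1517, 0.3683]
ee_rot: [3.139, 0.001, 1.433]
wrist_force: [-0.0, -0.3, -2.5]
width: 0.0236
finger_force: 30.0
```

```bash
python3 lm.py; python3 lk.py m2
```

```text
[   0.4 -118.    82.7    0.7] 14.775 [-0.  -0.3 -2.5]
wrist 0.97 3795 z.042 [-35, -83] z.072 [-31, -88]
wrist 0.89 3659 z.042 [33, -83] z.072 [30, -89]
wrist 0.76 3534 z.042 [-36, -146] z.072 [-32, -145]
wrist 0.66 3326 z.042 [33, -147] z.072 [30, -146]
wrist 0.39 17958 z.042 [0, -216] z.072 [0, -208]
top 0.85 256 z.042 [-32, -86] z.072 [-34, -88]
top 0.85 303 z.042 [36, -31] z.072 [32, -35]
top 0.7 151 z.042 [-32, -155] z.072 [-35, -155]
top 0.68 290 z.042 [36, 34] z.072 [32, 29]
top 0.61 283 z.042 [-32, -34] z.072 [-35, -37]
top 0.61 255 z.042 [-27, 42] z.072 [-29, 37]
top 0.55 284 z.042 [35, -85] z.072 [32, -87]
side 0.7 164 z.042 [-35, -87] z.072 [-50, -127]
side 0.64 142 z.042 [-26, 45] z.072 [-41, 1]
side 0.56 95 z.042 [35, -130] z.072 [17, -168]
side 0.55 133 z.042 [35, -86] z.072 [17, -126]
side 0.48 107 z.042 [-25, -130] z.072 [-40, -168]
side 0.45 92 z.042 [-37, -30] z.072 [-52, -72]
side 0.4 97 z.042 [30, -29] z.072 [12, -70]
[ 1.000e-01 -1.177e+02  8.020e+01  1.000e+00]
[165. 153.] [372. 153.] [ 419. -489.] [ 118. -489.] (600, 733, 3)
```

View pics/m2.png

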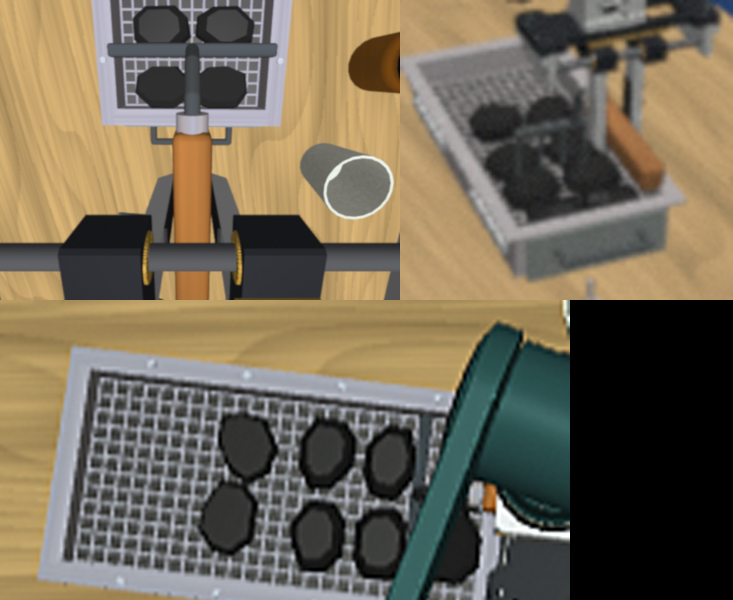

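The top view shows four rows. The fallen ones lie flat: the far pair at crop (247,447) and (228,517), the near pair at the handle wall. Next I'll push the far pair home.

{"api": "step_arm", "payload": {"commands": [[[30, 0, -5, 0, 0, 0, 15], [35, 0, 0, 0, 0, 0, 15], [35, 0, 0, 0, 0, 0, 15], [18, 0, 0, 0, 0, 0, 15], [0, 0, 0, 0, 0, 0, 15], [0, 0, 15, 0, 0, 0, 15], [0, 0, 15, 0, 0, 0, 15], [0, 0, 12, 0, 0, 0, 15], [0, 0, 8, 0, 0, 0, 15], [0, 0, 0, 0, 0, 0, 15]]]}}

```text
time: 16.48
tool_pos: [0.5383, -0.0347, 0.3206]
ee_rot: [-3.14, 0.0, 1.433]
wrist_force: [-0.2, 0.1, -2.4]
width: 0.024
finger_force: 30.0
```

{"api": "step_arm", "payload": {"commands": [[[6, 0, 0, 0, 0, 0, 15], [8, 0, 0, 0, 0, 0, 15], [8, 0, 0, 0, 0, 0, 15], [8, 0, 0, 0, 0, 0, 15], [8, 0, 0, 0, 0, 0, 15], [8, 0, 0, 0, 0, 0, 15], [8, 0, 0, 0, 0, 0, 15], [8, 0, 0, 0, 0, 0, 15], [0, 0, 0, 0, 0, 0, 15]]]}}

```text
time: 17.6
tool_pos: [0.5471, 0.0276, 0.3216]
ee_rot: [-3.141, -0.001, 1.434]
wrist_force: [-0.3, 0.2, -2.1]
width: 0.0239
finger_force: 30.0
```

```bash
python3 lm.py
```

```text
[-0. 63. 36.  2.] 17.6 [-0.3  0.2 -2.1]
wrist 0.97 958 z.042 [-52, -81] z.072 [-46, -66]
wrist 0.97 4880 z.042 [31, 93] z.072 [28, 87]
wrist 0.95 3335 z.042 [42, -31] z.072 [37, -23]
wrist 0.86 5331 z.042 [-32, 93] z.072 [-28, 87]
wrist 0.8 918 z.042 [54, -81] z.072 [48, -67]
wrist 0.68 3097 z.042 [-40, -32] z.072 [-35, -23]
wrist 0.63 28852 z.042 [0, 24] z.072 [0, 27]
wrist 0.48 226 z.042 [-26, -168] z.072 [-23, -144]
top 0.86 288 z.042 [-30, -147] z.072 [-32, -148]
top 0.84 270 z.042 [31, -149] z.072 [27, -149]
top 0.68 192 z.042 [45, -88] z.072 [41, -90]
top 0.51 297 z.042 [-33, -87] z.072 [-36, -89]
side 0.71 143 z.042 [-35, -30] z.072 [-50, -71]
side 0.69 146 z.042 [34, -85] z.072 [17, -125]
side 0.58 136 z.042 [37, -28] z.072 [19, -69]
side 0.48 176 z.042 [-35, -86] z.072 [-50, -125]
side 0.48 109 z.042 [-31, 90] z.072 [-46, 45]
side 0.42 90 z.042 [-25, -129] z.072 [-41, -168]
side 0.39 99 z.042 [36, -130] z.072 [19, -168]
```

{"api": "step_arm", "payload": {"commands": [[[8, 0, 0, 0, 0, 0, 15], [8, 0, 0, 0, 0, 0, 15], [8, 0, 0, 0, 0, 0, 15], [8, 0, 0, 0, 0, 0, 15], [8, 0, 0, 0, 0, 0, 15], [5, 0, 0, 0, 0, 0, 15], [3, 0, 0, 0, 0, 0, 15], [2, 0, 0, 0, 0, 0, 15], [0, 0, 0, 0, 0, 0, 15]]]}}

```text
time: 19.02
tool_pos: [0.5539, 0.0765, 0.3216]
ee_rot: [3.142, -0.0, 1.433]
wrist_force: [-0.1, 0.1, -1.7]
width: 0.024
finger_force: 30.0
```

{"api": "step_arm", "payload": {"commands": [[[2, 0, 0, 0, 0, 0, 15], [2, 0, 0, 0, 0, 0, 15], [0, 0, 0, 0, 0, 0, 15]]]}}

```text
time: 19.4
tool_pos: [0.5544, 0.0802, 0.3216]
ee_rot: [-3.142, 0.001, 1.433]
wrist_force: [-0.4, -1.4, -2.8]
width: 0.0242
finger_force: 30.0
```

{"api": "step_arm", "payload": {"commands": [[[1, 0, 0, 0, 0, 0, 15], [1, 0, 0, 0, 0, 0, 15], [0, 0, 0, 0, 0, 0, 15]]]}}

```text
time: 19.77
tool_pos: [0.5547, 0.0822, 0.3215]
ee_rot: [-3.141, 0.001, 1.433]
wrist_force: [0.0, -1.8, -2.2]
width: 0.0239
finger_force: 30.0
```

{"api": "step_arm", "payload": {"commands": [[[1, 0, 0, 0, 0, 0, 15], [1, 0, 0, 0, 0, 0, 15], [0, 0, 0, 0, 0, 0, 15]]]}}

```text
time: 20.15
tool_pos: [0.5551, 0.0842, 0.3219]
ee_rot: [3.141, 0.001, 1.433]
wrist_force: [-0.9, -4.9, -1.0]
width: 0.0241
finger_force: 30.0
```

{"api": "step_arm", "payload": {"commands": [[[1, 0, 0, 0, 0, 0, 15], [0, 0, 0, 0, 0, 0, 15]]]}}

```text
time: 20.4
tool_pos: [0.5552, 0.0851, 0.3221]
ee_rot: [3.141, 0.001, 1.433]
wrist_force: [-1.0, -5.1, -0.3]
width: 0.0238
finger_force: 30.0
```

```bash
python3 lm.py | grep -v side
```

```text
[1.000e-01 1.211e+02 3.650e+01 8.000e-01] 20.4 [-1.  -5.1 -0.3]
wrist 0.91 668 z.042 [-29, -143] z.072 [-26, -114]
wrist 0.78 5367 z.042 [-33, 149] z.072 [-30, 144]
wrist 0.74 712 z.042 [30, -143] z.072 [26, -114]
wrist 0.67 4966 z.042 [30, 149] z.072 [27, 143]
wrist 0.57 758 z.042 [-53, -26] z.072 [-47, -11]
wrist 0.53 102 z.042 [23, -70] z.072 [20, -50]
wrist 0.49 79 z.042 [-22, -70] z.072 [-19, -50]
top 0.85 300 z.042 [-33, -34] z.072 [-35, -38]
top 0.85 291 z.042 [31, -148] z.072 [27, -149]
top 0.71 288 z.042 [34, -86] z.072 [31, -88]
top 0.65 283 z.042 [-31, -147] z.072 [-33, -147]
top 0.61 340 z.042 [-34, -87] z.072 [-36, -90]
top 0.51 230 z.042 [45, -32] z.072 [41, -36]
top 0.44 174 z.042 [-31, 149] z.072 [-33, 141]
```

Far row is bearing at about 5 N. Now to part the middle rows: into the groove between A and B.

{"api": "step_arm", "payload": {"commands": [[[-6, 0, 0, 0, 0, 0, 15], [0, 0, -20, 0, 0, 0, 15], [0, 0, -25, 0, 0, 0, 15], [-30, 0, 0, 0, 0, 0, 15], [-40, 0, 0, 0, 0, 0, 15], [-40, 0, 0, 0, 0, 0, 15], [-40, 0, 0, 0, 0, 0, 15], [-25, 0, 0, 0, 0, 0, 15], [0, 0, 0, 0, 0, 0, 15], [0, 0, 0, 0, 0, 0, 15]]]}}

```text
time: 21.95
tool_pos: [0.5304, -0.0931, 0.3665]
ee_rot: [3.141, -0.002, 1.434]
wrist_force: [-0.4, 0.2, -1.7]
width: 0.0239
finger_force: 30.0
```

```bash
python3 lm.py | grep -v side
```

```text
[  0.2 -58.8  80.9   1.8] 21.95 [-0.4  0.2 -1.7]
wrist 0.81 3295 z.042 [36, -27] z.072 [32, -32]
wrist 0.75 3254 z.042 [36, -85] z.072 [33, -84]
wrist 0.75 3140 z.042 [-34, -28] z.072 [-30, -33]
wrist 0.74 2408 z.042 [-40, -148] z.072 [-36, -141]
wrist 0.65 2246 z.042 [41, -148] z.072 [37, -141]
wrist 0.59 3547 z.042 [-35, -86] z.072 [-31, -85]
wrist 0.58 18186 z.042 [1, -158] z.072 [1, -150]
top 0.67 154 z.042 [35, -22] z.072 [31, -26]
top 0.61 266 z.042 [27, 145] z.072 [24, 137]
top 0.58 298 z.042 [-33, -86] z.072 [-35, -89]
top 0.56 298 z.042 [-32, 147] z.072 [-34, 139]
top 0.49 58 z.042 [-29, -18] z.072 [-32, -22]
top 0.47 756 z.042 [79, -517] z.072 [74, -509]
```

{"api": "step_arm", "payload": {"commands": [[[0, 0, 10, 0, 0, 0, 15], [0, 0, 10, 0, 0, 0, 15], [0, 0, 8, 0, 0, 0, 15], [0, 0, 5, 0, 0, 0, 15], [0, 0, 5, 0, 0, 0, 15], [0, 0, 0, 0, 0, 0, 15]]]}}

```text
time: 23.0
tool_pos: [0.5302, -0.094, 0.3282]
ee_rot: [-3.141, -0.0, 1.433]
wrist_force: [0.2, -0.0, -1.9]
width: 0.024
finger_force: 30.0
```

{"api": "step_arm", "payload": {"commands": [[[4, 0, 0, 0, 0, 0, 15], [6, 0, 0, 0, 0, 0, 15], [6, 0, 4, 0, 0, 0, 15], [6, 0, 3, 0, 0, 0, 15], [8, 0, 0, 0, 0, 0, 15], [8, 0, 0, 0, 0, 0, 15], [8, 0, 0, 0, 0, 0, 15], [8, 0, 0, 0, 0, 0, 15], [8, 0, 0, 0, 0, 0, 15], [8, 0, 0, 0, 0, 0, 15], [0, 0, 0, 0, 0, 0, 15]]]}}

```text
time: 24.38
tool_pos: [0.5399, -0.0239, 0.3217]
ee_rot: [3.141, -0.0, 1.434]
wrist_force: [0.2, 0.0, -2.1]
width: 0.0237
finger_force: 30.0
```

```bash
python3 lm.py | grep -v side; python3 -c "
from h import *
# yaw +0.3 with tips at (0,26)
th=.3; h=EY*np.cos(th)-EX*np.sin(th); t=C+EY*.026
plan(np.r_[t-.095*h,robot.get_obs()['tool_pos'][2]],TY+np.pi/2+th,6,15)"
```

```text
[ 0.1 11.  36.1  2. ] 24.375 [ 0.2  0.  -2.1]
wrist 0.93 5250 z.042 [36, 39] z.072 [32, 34]
wrist 0.87 4941 z.042 [-31, 38] z.072 [-27, 33]
wrist 0.8 3376 z.042 [-40, -86] z.072 [-35, -77]
wrist 0.8 549 z.042 [-51, -144] z.072 [-45, -128]
wrist 0.61 3135 z.042 [41, -85] z.072 [36, -77]
top 0.7 299 z.042 [-31, 147] z.072 [-33, 140]
top 0.68 249 z.042 [-32, -147] z.072 [-34, -148]
top 0.61 148 z.042 [42, -148] z.072 [38, -149]
top 0.56 272 z.042 [30, 147] z.072 [26, 139]
[3, 5, 0] [0.0, 0.0, -0.05]
[3, 5, 0] [0.0, 0.0, -0.05]
[3, 5, 0] [0.0, 0.0, -0.05]
[3, 5, 0] [0.0, 0.0, -0.05]
[2, 5, 0] [0.0, 0.0, -0.05]
[2, 5, 0] [0.0, 0.0, -0.05]
```

{"api": "step_arm", "payload": {"commands": [[[4, 5, 0, 0, 0, -0.05, 15], [4, 5, 0, 0, 0, -0.05, 15], [3, 5, 0, 0, 0, -0.05, 15], [3, 5, 0, 0, 0, -0.05, 15], [3, 5, 0, 0, 0, -0.05, 15], [2, 5, 0, 0, 0, -0.05, 15], [0, 0, 0, 0, 0, 0, 15]]]}}

```text
time: 25.55
tool_pos: [0.5705, -0.0062, 0.3216]
ee_rot: [3.141, 0.0, 1.732]
wrist_force: [0.2, 0.3, -1.6]
width: 0.0237
finger_force: 30.0
```

{"api": "step_arm", "payload": {"commands": [[[-8, 0, 0, 0, 0, 0, 15], [0, 0, -15, 0, 0, 0, 15], [0, 0, -25, 0, 0, 0, 15], [0, 0, -15, 0, 0, 0, 15], [0, 0, 0, 0, 0, 0, 15]]]}}

```text
time: 26.18
tool_pos: [0.5718, -0.014, 0.3791]
ee_rot: [3.137, 0.001, 1.733]
wrist_force: [0.3, -0.2, -1.9]
width: 0.0239
finger_force: 30.0
```

```bash
python3 lm.py | grep -v side; python3 -c "
from h import *
plan(tcp_for(0,-.115,.09),TY+np.pi/2,6,15)"
```

```text
[ 30.3  25.2  93.5 300.8] 26.175 [ 0.3 -0.2 -1.9]
wrist 0.8 2958 z.042 [-35, -150] z.072 [-31, -136]
wrist 0.77 3429 z.042 [-37, 45] z.072 [-32, 41]
wrist 0.75 3566 z.042 [30, 67] z.072 [28, 61]
wrist 0.7 3019 z.042 [-35, -84] z.072 [-31, -76]
wrist 0.7 112 z.042 [-1, -155] z.072 [-1, -140]
wrist 0.62 240 z.042 [17, -85] z.072 [16, -77]
top 0.86 271 z.042 [32, -147] z.072 [28, -148]
top 0.81 270 z.042 [-30, -147] z.072 [-32, -148]
top 0.8 275 z.042 [30, 146] z.072 [27, 139]
top 0.71 259 z.042 [-33, 147] z.072 [-35, 139]
top 0.41 28 z.042 [37, -104] z.072 [33, -105]
[-21, -12, 0] [-0.0, -0.0, 0.05]
[-21, -11, 0] [-0.0, -0.0, 0.05]
[-22, -10, 0] [-0.0, -0.0, 0.05]
[-22, -8, 0] [-0.0, -0.0, 0.05]
[-23, -7, 0] [-0.0, -0.0, 0.05]
[-23, -6, 0] [-0.0, -0.0, 0.05]
```

{"api": "step_arm", "payload": {"commands": [[[-21, -12, 0, 0, 0, 0.05, 15], [-21, -11, 0, 0, 0, 0.05, 15], [-22, -10, 0, 0, 0, 0.05, 15], [-22, -8, 0, 0, 0, 0.05, 15], [-23, -7, 0, 0, 0, 0.05, 15], [-23, -6, 0, 0, 0, 0.05, 15], [0, 0, 0, 0, 0, 0, 15], [0, 0, 0, 0, 0, 0, 15]]]}}

```text
time: 27.48
tool_pos: [0.5225, -0.148, 0.3763]
ee_rot: [-3.141, -0.001, 1.434]
wrist_force: [0.6, 0.3, -2.4]
width: 0.024
finger_force: 30.0
```

```bash
python3 lm.py | grep -v side
```

```text
[  -0.  -114.4   90.7    1.8] 27.475 [ 0.6  0.3 -2.4]
wrist 0.74 3234 z.042 [-33, -82] z.072 [-30, -87]
wrist 0.72 3143 z.042 [34, -82] z.072 [31, -87]
wrist 0.71 3138 z.042 [-35, -147] z.072 [-31, -145]
wrist 0.64 3172 z.042 [34, -147] z.072 [31, -146]
top 0.82 284 z.042 [-33, 147] z.072 [-35, 139]
top 0.79 220 z.042 [-32, -151] z.072 [-35, -152]
top 0.75 271 z.042 [-33, 43] z.072 [-35, 38]
top 0.73 3739 z.042 [-3, 20] z.072 [-6, 16]
top 0.61 277 z.042 [30, 146] z.072 [26, 138]
top 0.57 257 z.042 [35, -85] z.072 [31, -87]
top 0.51 245 z.042 [-32, -83] z.072 [-34, -85]
top 0.51 280 z.042 [35, 63] z.072 [31, 58]
```

{"api": "step_arm", "payload": {"commands": [[[0, 0, 15, 0, 0, 0, 15], [0, 0, 15, 0, 0, 0, 15], [0, 0, 10, 0, 0, 0, 15], [0, 0, 8, 0, 0, 0, 15], [0, 0, 6, 0, 0, 0, 15], [0, 0, 0, 0, 0, 0, 15]]]}}

```text
time: 28.52
tool_pos: [0.5223, -0.1485, 0.3222]
ee_rot: [-3.141, -0.0, 1.433]
wrist_force: [-0.9, 0.5, -1.0]
width: 0.0239
finger_force: 30.0
```

{"api": "step_arm", "payload": {"commands": [[[5, 0, 0, 0, 0, 0, 15], [5, 0, 0, 0, 0, 0, 15], [5, 0, 0, 0, 0, 0, 15], [4, 5, 0, 0, 0, -0.05, 15], [4, 5, 0, 0, 0, -0.05, 15], [3, 5, 0, 0, 0, -0.05, 15], [3, 5, 0, 0, 0, -0.05, 15], [3, 5, 0, 0, 0, -0.05, 15], [2, 5, 0, 0, 0, -0.05, 15], [0, 0, 0, 0, 0, 0, 15]]]}}

```text
time: 29.78
tool_pos: [0.5552, -0.1147, 0.3229]
ee_rot: [3.141, 0.0, 1.733]
wrist_force: [0.7, -0.4, -2.3]
width: 0.0234
finger_force: 30.0
```

{"api": "step_arm", "payload": {"commands": [[[-6, 0, 0, 0, 0, 0, 15], [0, 0, -15, 0, 0, 0, 15], [0, 0, -25, 0, 0, 0, 15], [0, 0, -25, 0, 0, 0, 15], [0, 0, 0, 0, 0, 0, 15]]]}}

```text
time: 30.4
tool_pos: [0.5561, -0.1212, 0.3915]
ee_rot: [3.135, 0.003, 1.732]
wrist_force: [0.2, 0.0, -2.0]
width: 0.0241
finger_force: 30.0
```

```bash
python3 lm.py; python3 -c "
from h import *
plan([.4943,-.3055,.41],-.247,14,15)"
```

```text
[ 29.6 -83.2 105.9 300.6] 30.4 [ 0.2  0.  -2. ]
wrist 0.85 3101 z.042 [-35, -147] z.072 [-31, -143]
wrist 0.82 3013 z.042 [-37, -63] z.072 [-33, -67]
wrist 0.66 1379 z.042 [32, -143] z.072 [29, -140]
wrist 0.64 2917 z.042 [26, -44] z.072 [24, -49]
wrist 0.46 7980 z.042 [231, -120] z.072 [210, -119]
top 0.87 273 z.042 [-30, 147] z.072 [-32, 140]
top 0.71 304 z.042 [35, 63] z.072 [31, 58]
top 0.65 279 z.042 [31, 146] z.072 [27, 138]
top 0.63 269 z.042 [-32, 43] z.072 [-34, 38]
top 0.51 272 z.042 [-30, -145] z.072 [-33, -146]
top 0.5 216 z.042 [32, -44] z.072 [29, -47]
side 0.71 176 z.042 [-35, -69] z.072 [-50, -109]
side 0.71 145 z.042 [-35, 41] z.072 [-51, -2]
side 0.64 108 z.042 [-24, -130] z.072 [-39, -168]
side 0.64 141 z.042 [-30, 148] z.072 [-46, 101]
side 0.49 76 z.042 [39, -129] z.072 [21, -167]
[-12, -6, -2] [-0.0, 0.0, 0.141]
[-13, -5, -2] [-0.0, 0.0, 0.141]
[-14, -3, -2] [-0.0, 0.0, 0.141]
[-14, -1, -2] [-0.0, 0.0, 0.141]
[-14, 1, -2] [-0.0, 0.0, 0.141]
[-14, 3, -2] [-0.0, 0.0, 0.141]
[-13, 5, -2] [-0.0, 0.0, 0.141]
[-12, 7, -2] [-0.0, 0.0, 0.141]
[-11, 8, -2] [-0.0, 0.0, 0.141]
[-10, 10, -2] [-0.0, 0.0, 0.141]
[-8, 11, -2] [-0.0, 0.0, 0.141]
[-7, 12, -2] [-0.0, 0.0, 0.141]
[-5, 13, -2] [-0.0, 0.0, 0.141]
[-3, 14, -2] [-0.0, 0.0, 0.141]
```

{"api": "step_arm", "payload": {"commands": [[[-12, -6, -10, 0, 0, 0.141, 15], [-13, -5, -8, 0, 0, 0.141, 15], [-14, -3, 0, 0, 0, 0.141, 15], [-14, -1, 0, 0, 0, 0.141, 15], [-14, 1, 0, 0, 0, 0.141, 15], [-14, 3, 0, 0, 0, 0.141, 15], [-13, 5, 0, 0, 0, 0.141, 15], [-12, 7, 0, 0, 0, 0.141, 15], [-11, 8, 0, 0, 0, 0.141, 15], [-10, 10, 0, 0, 0, 0.141, 15], [-8, 11, 0, 0, 0, 0.141, 15], [-7, 12, 0, 0, 0, 0.141, 15], [-5, 13, 0, 0, 0, 0.141, 15], [-3, 14, 0, 0, 0, 0.141, 15], [0, 0, 0, 0, 0, 0, 15], [0, 0, 0, 0, 0, 0, 15]]]}}

```text
time: 32.7
tool_pos: [0.4937, -0.3058, 0.405]
ee_rot: [-3.141, 0.001, -0.239]
wrist_force: [-0.2, -0.8, -2.1]
width: 0.0239
finger_force: 30.0
```

```bash
python3 - <<'E'
from h import *
o=robot.get_obs();print(o["tool_pos"],o["ee_rot"])
p=eyes.snapshot("top"); s=eyes.snapshot("side"); w=eyes.snapshot("wrist")
a=cv2.resize(p["color"][150:245,145:310],(660,380),interpolation=cv2.INTER_CUBIC)
b=cv2.resize(s["color"][170:250,225:310],(234,220),interpolation=cv2.INTER_CUBIC); c=cv2.resize(w["color"],(293,220))
M=np.zeros((600,660,3),np.uint8); M[:380]=a; M[380:,:234]=b; M[380:,240:533]=c
cv2.imwrite("pics/m3.png",M[...,::-1])
# wrist check of tray near rim and rake comb
for z,(x,y) in [(.06,(-80,-170)),(.06,(80,-170))]: print(w2px(p,np.r_[C+EX*x/1e3+EY*y/1e3,z]))
plan([.4943,-.3055,.2880],-.247,4,15)
E
```

```text
[ 0.49371701 -0.30580645  0.40504014] [-3.14054201e+00  1.10590765e-03 -2.39014167e-01]
[280.89518954 231.76306047]
[287.56693306 174.5368258 ]
[0, 0, 29] [-0.0, 0.0, 0.002]
[0, 0, 29] [-0.0, 0.0, 0.002]
[0, 0, 29] [-0.0, 0.0, 0.002]
[0, 0, 29] [-0.0, 0.0, 0.002]
```

View pics/m3.png

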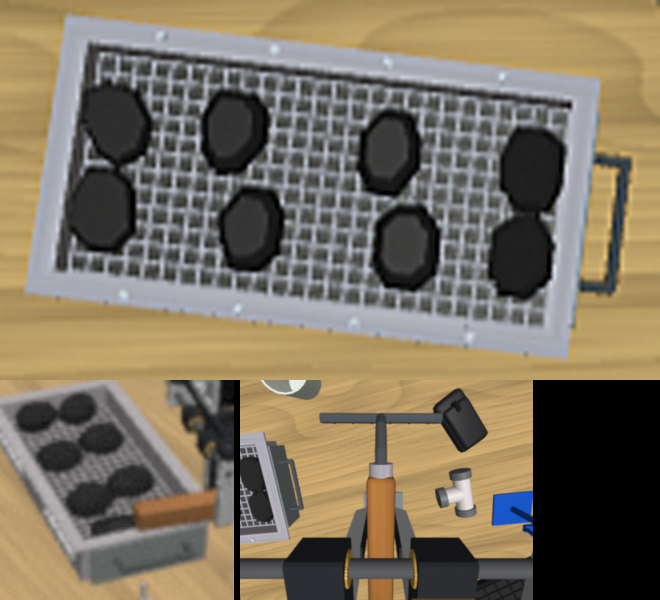

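The top view shows four pairs, with the end pairs at both walls and the middle pairs staggered. The near pair at (532,170) and (522,257) looks darker, so I'll check it for tilt in the last wrist shot, which is already saved.

```bash
python3 - <<'E'
import cv2,numpy as np
a=cv2.imread("pics/last_wrist.png"); b=np.clip((a/255.)**.45*255,0,255).astype(np.uint8)[0:300,80:480]
cv2.imwrite("pics/lw.png",cv2.resize(b,None,fx=2,fy=2,interpolation=cv2.INTER_CUBIC))
E
```

```text
(no output)
```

View pics/lw.png

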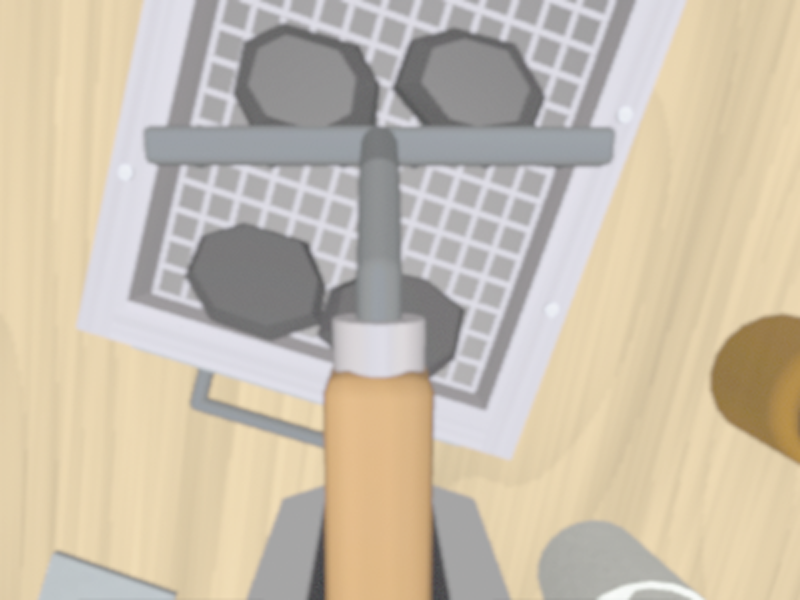

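```bash
cat > ed.py <<'E'
from h import *
def T(p,a,z): d=px2w(p,a,z)[:2]-C; return np.array([d@EX,d@EY])*1e3
for n in ("top","wrist"):
    p=eyes.snapshot(n); g=p["color"].mean(2)
    for r in models.masks_of(p,"lump0"):
        if r["confidence"]<.3 or r["mask"].sum()>9000: continue
        ys,xs=np.nonzero(r["mask"]); 
        W=np.array([T(p,a,.057) for a in zip(xs,ys)]); c=W.mean(0)
        k=abs(W[:,0]-c[0])<12; print(n,round(r["confidence"],2),len(xs),np.round(c),"y",np.round(W[k,1].min()),np.round(W[k,1].max()),"x",np.round(W[:,0].min()),np.round(W[:,0].max()),"gray",round(np.percentile(g[r["mask"]],70)))
E
python3 ed.py
```

```text
top 0.86 294 [ -33. -148.] y -170.0 -125.0 x -61.0 -2.0 gray 31
top 0.85 291 [  29. -148.] y -170.0 -125.0 x -0.0 57.0 gray 31
top 0.74 305 [-34.  39.] y 16.0 62.0 x -64.0 -4.0 gray 53
top 0.69 299 [ 29. -48.] y -71.0 -27.0 x -1.0 60.0 gray 58
top 0.68 327 [-33. -68.] y -91.0 -45.0 x -65.0 -1.0 gray 62
top 0.61 274 [ 29. 142.] y 118.0 166.0 x 1.0 56.0 gray 45
top 0.58 283 [-31. 144.] y 121.0 166.0 x -59.0 -2.0 gray 46
top 0.51 287 [32. 62.] y 39.0 85.0 x 1.0 60.0 gray 50
top 0.5 343 [ -84. -357.] y -382.0 -327.0 x -109.0 -45.0 gray 130
wrist 0.84 2612 [  30. -149.] y -168.0 -127.0 x -2.0 61.0 gray 43Traceback (most recent call last):
  File "ed.py", line 8, in <module>
    W=np.array([T(p,a,.057) for a in zip(xs,ys)]); c=W.mean(0)
                ~^^^^^^^^^^
  File "ed.py", line 2, in T
    def T(p,a,z): d=px2w(p,a,z)[:2]-C; return np.array([d@EX,d@EY])*1e3
                    ~~~~^^^^^^^
  File "h.py", line 12, in px2w
    e,Rm=cam(p); K=np.array(p["camera_matrix"]); d=np.linalg.inv(K)@[xy[0],xy[1],1]; d=Rm@[d[0],-d[1],-d[2]]
         ~~~^^^
  File "h.py", line 9, in cam
    o=robot.get_obs(); T=np.array(p["tool_from_camera"]); Rt=R.from_euler('xyz',o["ee_rot"]).as_matrix()
ValueError: time passes only in moves, steps and waits
```

The edges line up at z≈57 mm in both views, so the near pair is flat and touching the wall. Now I'll put the rake back.

{"api": "step_arm", "payload": {"commands": [[[0, 0, 30, 0, 0, 0.008, 15], [0, 0, 30, 0, 0, 0, 15], [0, 0, 25, 0, 0, 0, 15], [0, 0, 15, 0, 0, 0, 15], [0, 0, 10, 0, 0, 0, 15], [0, 0, 5, 0, 0, 0, 15], [0, 0, 0, 0, 0, 0, 15], [0, 0, 0, 0, 0, 0, 15]]]}}

```text
time: 34.05
tool_pos: [0.4938, -0.3064, 0.2917]
ee_rot: [3.141, -0.002, -0.249]
wrist_force: [0.6, 0.4, -1.3]
width: 0.0238
finger_force: 30.0
```

{"api": "step_arm", "payload": {"commands": [[[0, -1, 2, 0, 0, 0, 15], [0, 0, 2, 0, 0, 0, 15], [0, 0, 1, 0, 0, 0, 15], [0, 0, 0, 0, 0, 0, 15], [0, 0, 0, 0, 0, 0, 15]]]}}

```text
time: 34.67
tool_pos: [0.4939, -0.3052, 0.2857]
ee_rot: [3.142, 0.0, -0.249]
wrist_force: [-1.3, 0.3, -0.9]
width: 0.0235
finger_force: 30.0
```

{"api": "step_arm", "payload": {"commands": [[[0, 0, 1, 0, 0, 0, 15], [0, 0, 0, 0, 0, 0, 15]]]}}

```text
time: 34.92
tool_pos: [0.4938, -0.3052, 0.2856]
ee_rot: [3.141, -0.0, -0.249]
wrist_force: [-2.5, 1.0, 4.4]
width: 0.0239
finger_force: 30.0
```

Touching the bench. I'll release and rise.

{"api": "step_arm", "payload": {"commands": [[[0, 0, 0, 0, 0, 0, 40], [0, 0, 0, 0, 0, 0, 80], [0, 0, 0, 0, 0, 0, 80], [0, 0, 0, 0, 0, 0, 80], [0, 0, 0, 0, 0, 0, 80], [0, 0, 0, 0, 0, 0, 80]]]}}

```text
time: 35.67
tool_pos: [0.4939, -0.3052, 0.2847]
ee_rot: [3.142, -0.0, -0.249]
wrist_force: [-0.1, -0.0, 0.8]
width: 0.0787
finger_force: 0.0
```

{"api": "step_arm", "payload": {"commands": [[[0, 0, -20, 0, 0, 0, 80], [0, 0, -40, 0, 0, 0, 80], [0, 0, -40, 0, 0, 0, 80], [0, 0, -40, 0, 0, 0, 80], [0, 0, 0, 0, 0, 0, 80], [0, 0, 0, 0, 0, 0, 80]]]}}

```text
time: 36.42
tool_pos: [0.4938, -0.3051, 0.4236]
ee_rot: [-3.141, 0.001, -0.249]
wrist_force: [0.1, -0.1, -0.9]
width: 0.08
finger_force: 0.0
```

```bash
python3 rk.py w9; python3 - <<'E'
from h import *
a=cv2.imread("pics/w9.png"); s=eyes.snapshot("side"); t=eyes.snapshot("top")
b=cv2.resize(s["color"][160:290,220:360],(240,223))[...,::-1]; c=cv2.resize(t["color"][140:250,140:380],(480,220))[...,::-1]
M=np.zeros((600,800,3),np.uint8); M[:380,:507]=cv2.resize(a,(507,380)); M[:223,520:760]=b; M[380:,:480]=c; cv2.imwrite("pics/fin.png",M)
E
```

```text
36.425 [ 0.4938 -0.3051  0.4236] [-3.141e+00  1.000e-03 -2.490e-01] [-0.65  0.15  1.26 -0.    1.73  1.17]
rake_grip [(np.float64(0.6), [265.0, 203.0], [0.494, -0.3019]), (np.float64(0.17), [272.0, 238.0], [0.4627, -0.3002])]
rake_tines []
rake_butt [(np.float64(0.62), [270.0, 273.0], [0.4255, -0.2891])]
stand_fork [(np.float64(0.55), [275.0, 273.0], [0.4249, -0.2935]), (np.float64(0.33), [411.0, 202.0], [0.4611, -0.4251])]
stand [(np.float64(0.82), [508.0, 237.0], [0.3602, -0.5572]), (np.float64(0.63), [276.0, 233.0], [0.4307, -0.2978])]
```

View pics/fin.png

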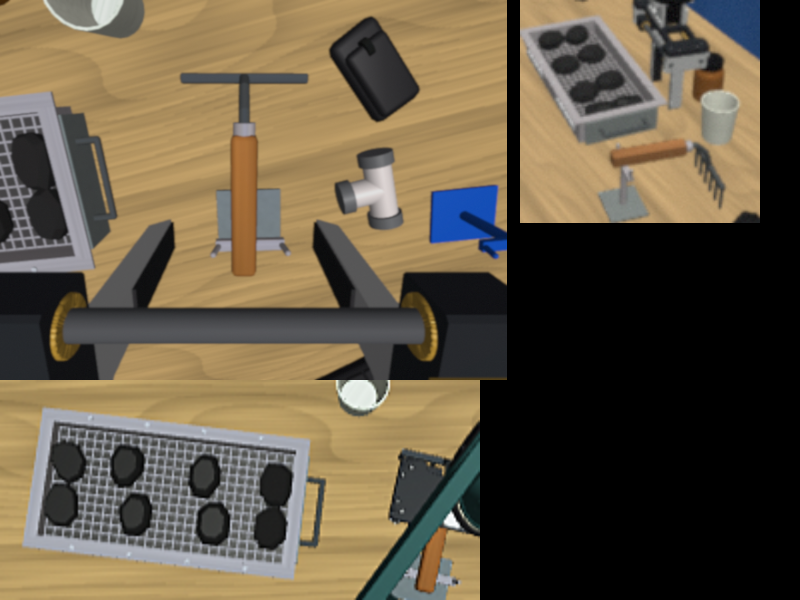

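The rake is back with its butt in the fork at (245,245) and its tines standing on the bench. The tray shows one layer of four pairs, and the bystanders haven't moved. I'm handing it in.

```bash
python3 -c "
from bench import robot
print(robot.close_job())"
```

```text
the job is handed in; nothing more can be done
None
```

I raked the lumps into one flat layer of four pairs (3/2/3 by thirds) and pushed both end pairs against their walls at about 5 N. The rake is back on its stand, and I handed the job in at about 36.6 s; no verdict came back.

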